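# Open the filter station: press the snap tab, push the cover off

### The job

Open the filter station on the bench: press its snap tab in so that the cover is released, then push the cover along the station, over the tab, until it is completely off its seat, out from under the overhanging side rails. Leave the cover lying flat on the station's parking shelf; never lift it, and leave the bottle, the jar and the spare cartridge where they stand.

Things in the scene. Friction and masses are not known exactly. Their poses are not given: they have to be found in the camera images.
- station: filter station screwed to the bench: low block 228 mm long (its x -100 to 128 mm), 96 mm wide, deck 45 mm above the bench. Origin on the bench on its centre line; z up, +x the way the cover slides off, roughly to the robot's left (yaw varies widely). In order along +x: seat (x -100 to -12), snap tab (0 to 32), parking shelf. Feet on its sides reach y = +-65 mm, a brass port x = 146 mm.
- seat (a point): middle of the seat, at deck height, station x = -47 mm, in the well with the round white filter. Dark rails on both sides (x -100 to -12 mm, y = +-41.5 to 48 mm, tops 18 mm above the deck) overhang the cover's side edges inward to y = +-36 mm, so it can only slide to +x. At its rear a back stop (x -100 to -94.5 mm) 6 mm above the deck.
- shelf (a point): middle of the parking shelf, on its surface (deck height), station x = 77 mm; the shelf is level with the deck, has 7 mm high side edges and an end stop 8 mm above the deck at x = 122 mm
- snap_tab (a joint): the snap tab's travel, m: 0 = fully out (top 9 mm above the deck, 54 mm above the bench, blocking the cover), 0.008 = fully in (top 1 mm above the deck); starts up to 1.5 mm in. It goes straight down, resists with about 5 N, and stays wherever it is left (no return spring). The cover can pass once it is 5 mm or more in.
- tab_top (a point): centre of the top face of the snap tab, a white ribbed plastic square 32 x 32 mm on the station's centre line at station x = 16 mm; it moves down as the tab is pressed
- cover: black plastic cover, about 0.12 kg, a plate 90 (x) x 80 x 8 mm on two runners; origin at the centre of the runners' underside, on the deck; axes as the station's; plate underside 4 mm, top 12 mm above it. Loose. Seated, its origin is at station x = -47 mm; it is off its seat past x = +33 mm (rear edge beyond the rails' end); at the end stop it is at +77 mm.
- push_lip (a point): centre of the rear (station -x) upright face of the cover's push lip, at cover x = -45 mm, 22 mm above the cover's origin. The lip stands across the cover's rear edge: 8 mm thick, 50 mm wide, its top 32 mm above the cover's origin (77 mm above the bench). Push here towards station +x; the space behind it is free apart from the low back stop.
- bottle: amber bottle with white cap, diameter 56 mm, 110 mm tall; origin at the centre of its underside; leave alone
- jar: amber jar with black lid, diameter 52 mm, 65 mm tall; origin at the centre of its underside; leave alone
- cartridge: spare white filter cartridge, disc 52 mm in diameter and 20 mm high with an 18 mm stub on top, 36 mm in all; origin at the centre of its underside; leave alone
There are look-alikes about, which are no part of the job. Of the things like the cover, leave any that is turquoise; of the rest the smaller one is meant.

How it is judged:
By the outcome, as a careful person would: the job done as asked, in the order asked, and still so for the second after the job is handed in, with the robot touching nothing.
It also fails if it takes over 38 s, if anything falls off the work surface, if the arm or the gripper's body presses on something with over 40 N, if the wrist force passes 120 N, or if a joint passes its speed limit or range.

### The arm

A 6-joint arm with a two-finger parallel gripper is mounted at the origin on the work surface. World frame = base frame: x ahead of the robot, y to its left, z up, the work surface at z = 0. Lengths are in m, angles in rad, forces in N, time in s.
With the tool pointing down it reaches from about 0.35 to 1 m from the base axis. Payload 7.1 kg.
Tool frame: the origin (TCP) lies between the finger pads; the fingertips stand 22 mm ahead of it and the grasp point (between the pads) lies 3 mm ahead of it; x points along the fingers, y is the direction in which the jaws open and shut, and the axes are right-handed (so a half turn about x gives the same grasp; the last joint's range is limited). The gripper opens to 85 mm and grips with 20 to 120 N. Pads are 22 mm wide; open, the fingers measure 114 mm over their backs; the gripper's body (76 mm by 85 mm) begins 54 mm behind the grasp point. The pads swing forward as they close: fully open they stand 13 mm farther back than shut.
Start: joints at [-1.343, 0.423, 1.63, -0, 1.089, -0.019], TCP at [0.153, -0.606, 0.233] pointing down, gripper open.
Joint ranges: [-3, 3], [-0.9, 2.11], [0.09, 2.58], [-1.31, 4.45], [0.11, 2.69], [-2.54, 2.54]. Speed limits (rad/s): [2.39, 2.39, 3.01, 3.14, 3.14, 3.14].

### API

Orientations are given as a rotation vector (axis times angle).
In Python, from rig import manip gives the robot as it stands. The module is installed in compiled form; this text tells all that it offers. Calls block until the motion is done:
- manip.move_to(position, orientation): joint-space move of the TCP to a pose.
- manip.servo_line(position, orientation=None, rate=0.15): straight line of the TCP; orientation=None keeps the orientation; rate is the mean speed in m/s.
- manip.set_joints(angles): joint-space move.
- manip.command_gripper(opening, f_grip=None): finger opening in m; f_grip is the grip in N (None keeps the last); returns when the fingers have stopped.
- manip.hold(seconds).
- manip.solve_ik(position, orientation): joint angles nearest the present ones, or None.
- manip.camera(name): name is "scene" or "top"; returns a dict with "image" (400x640x3 uint8, red, green, blue), "fx", "fy", "cx", "cy" (pixels), "cam_to_world" (4x4, takes a point from camera to world coordinates). Camera axes: x right, y down, z forward; pixel columns grow to the right and rows downward; lengths in m; the calibration is good to about 2 mm. A picture is of the moment at which its call begins. There is no depth.
A pose or a line that the arm cannot do raises manip.IKError and nothing moves.
- manip.sign_off(): hands the job in, once; it reports no verdict.
Readings, each from a call of its own:
- manip.get_time(): time.
- manip.get_joint_positions(): joint angles.
- manip.get_joint_vel(): joint speeds.
- manip.get_tau(): joint torques, N m.
- manip.get_position(): TCP position.
- manip.get_ee_rot(): TCP orientation.
- manip.get_contact_force(): force on the tool from outside, world axes, zero at the start.
- manip.get_torque(): the same for the moment, N m.
- manip.get_width(): finger opening in m.
Only numpy, scipy, OpenCV 4.12 (cv2) and the standard library are available. Lean on these libraries where they do the work, as an engineer would, in place of code of your own. Each camera call takes 0.05 s, during which the arm holds its last target.

## Working session

There is one attempt and no reset: what is moved stays moved. The work goes in short steps, each a Python script; the robot and the scene stay as the last script left them, time stands still between calls to the robot, and variables do not carry over. Pictures are saved under pics/ and viewed, and the job is handed in when it is done.

```bash
mkdir -p pics; python3 - <<'E'
from rig import manip
import cv2,numpy as np,pickle
for n in ("scene","top"):
    c=manip.camera(n); pickle.dump(c,open(n+".pkl","wb"))
    cv2.imwrite(f"pics/{n}0.png",c["image"][:,:,::-1]); print(n,c["fx"],c["cx"],c["cy"],np.round(c["cam_to_world"],3).tolist())
print(manip.get_time(),manip.get_ee_rot(),manip.get_width())
E
```

```text
scene 483.29353824677094 320.50127306978874 198.73241137515294 [[-0.67, 0.416, -0.614, 1.146], [0.742, 0.398, -0.54, 0.529], [0.02, -0.818, -0.575, 0.557], [0.0, 0.0, 0.0, 1.0]]
top 422.0750452595805 316.7359759306128 202.316803987824 [[-0.014, -0.999, 0.052, 0.582], [-1.0, 0.016, 0.022, 0.035], [-0.023, -0.052, -0.998, 0.915], [0.0, 0.0, 0.0, 1.0]]
0.1 [ 2.0906216   0.26070681 -2.09088395] 0.08563105029221195
```

View pics/scene0.png

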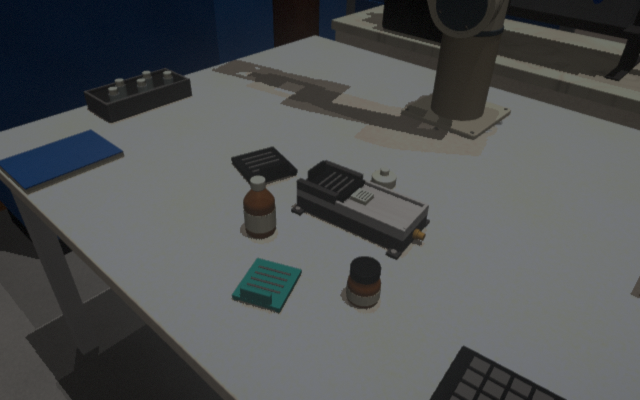

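View pics/top0.png

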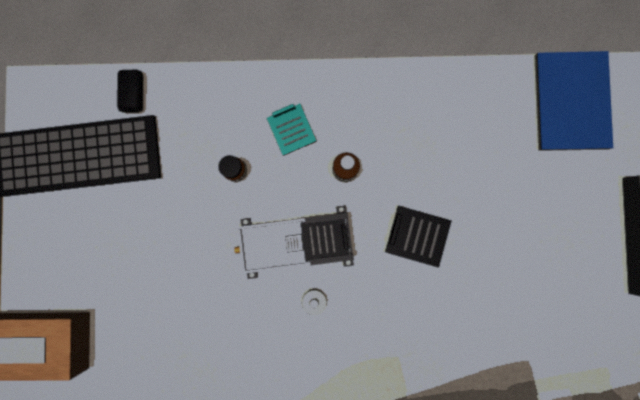

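In the top view there are three cover-like things: a black one seated on the station at (325,238), a larger black one on the bench at (419,236) and a turquoise one at (291,129). The seated one should be meant, since it is black, the smaller of the two and on the seat. I'll check that in an enlarged crop.

```bash
python3 - <<'E'
import cv2
a=cv2.imread("pics/top0.png")[195:295,225:465]; a=cv2.convertScaleAbs(a,alpha=1.6)
cv2.imwrite("pics/topcrop.png",cv2.resize(a[:, :150],None,fx=5,fy=5,interpolation=cv2.INTER_CUBIC))
a=cv2.imread("pics/scene0.png")[140:265,220:440]; a=cv2.convertScaleAbs(a,alpha=1.8)
cv2.imwrite("pics/scenecrop.png",cv2.resize(a,None,fx=3.6,fy=3.6,interpolation=cv2.INTER_CUBIC))
E
```

```text
(no output)
```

View pics/topcrop.png

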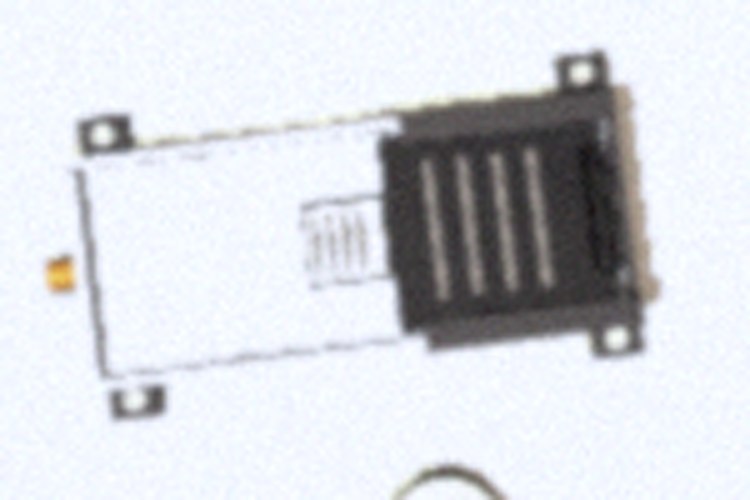

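View pics/scenecrop.png

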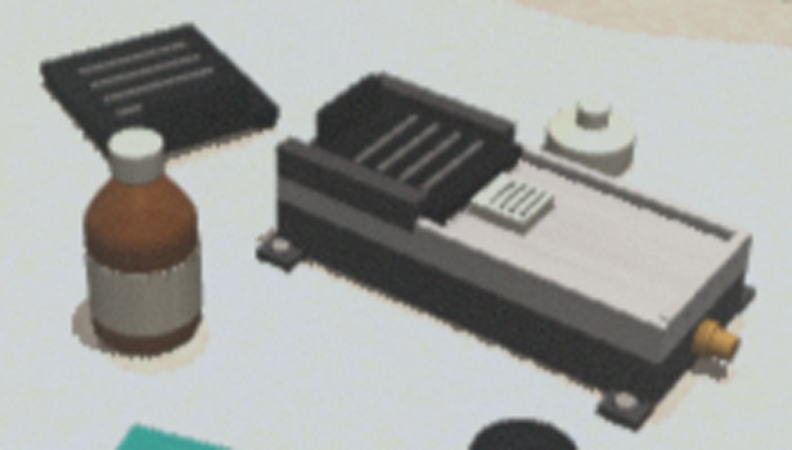

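The crop confirms it: the smaller black cover sits between the rails with its lip at the far (-x) end. The black one beside it is larger and lies loose on the bench. Next I'll fit the station pose from both views.

```bash
cat > h.py <<'E'
import numpy as np,pickle,cv2
from scipy.optimize import least_squares
def proj(c,P):
    T=np.linalg.inv(c["cam_to_world"]); p=np.asarray(P)@T[:3,:3].T+T[:3,3]
    return np.c_[p[:,0]/p[:,2]*c["fx"]+c["cx"],p[:,1]/p[:,2]*c["fy"]+c["cy"]]
def S2W(q,P):
    P=np.atleast_2d(np.asarray(P,float));c,s=np.cos(q[2]),np.sin(q[2])
    return np.c_[q[0]+c*P[:,0]-s*P[:,1],q[1]+s*P[:,0]+c*P[:,1],P[:,2]]
E
cat > fit.py <<'E'
from h import *
C={n:pickle.load(open(n+".pkl","rb")) for n in("top","scene")}
mm=lambda *a:np.array(a)/1000
top=[((-12,-48,63),(403,115)),((-12,48,63),(430,350)),((32,16,53),(312,287)),((32,-16,53),(302,204)),((146,0,25),(47,274)),((-100,-48,63),(612,85))]
sc=[((-12,-48,63),(417,193)),((-100,-48,63),(278,146)),((32,16,53),(554,203)),((32,-16,53),(522,229)),((0,-16,53),(475,198)),((-100,48,63),(380,74)),((-12,48,63),(515,124)),((-12,-48,45),(415,226))]
O={"top":[],"scene":[]}
for p,(u,v) in top:O["top"].append((mm(*p),((u+.5)/5-.5+225,(v+.5)/5-.5+195)))
for p,(u,v) in sc:O["scene"].append((mm(*p),((u+.5)/3.6-.5+220,(v+.5)/3.6-.5+140)))
def res(q,ns):
    return np.concatenate([(proj(C[n],S2W(q,[p for p,_ in O[n]]))-np.array([o for _,o in O[n]])).ravel() for n in ns])
for ns in(["top"],["scene"],["top","scene"]):
    r=least_squares(res,[.48,.06,1.57],args=(ns,),loss="soft_l1")
    print(ns,r.x.round(4),np.round(res(r.x,ns).reshape(-1,2),1).tolist())
q=r.x;np.save("q.npy",q)
def box(x0,x1,y0,y1,z):return [(x0,y0,z),(x1,y0,z),(x1,y1,z),(x0,y1,z)]
L=[box(-100,128,-48,48,45),box(0,32,-16,16,54),box(-100,-12,-48,-36,63),box(-100,-12,36,48,63),box(-92,-2,-40,40,57),box(-92,-84,-25,25,77)]
for n,(r0,r1,c0,c1,k) in {"top":(195,295,225,375,5),"scene":(140,265,220,440,3.6)}.items():
    im=cv2.convertScaleAbs(C[n]["image"][r0:r1,c0:c1,::-1],alpha=1.6);im=cv2.resize(im,None,fx=k,fy=k,interpolation=cv2.INTER_CUBIC)
    for i,l in enumerate(L):
        p=(proj(C[n],S2W(q,mm(*l)))-[c0,r0]+.5)*k
        cv2.polylines(im,[p.astype(int)],True,[(0,0,255),(0,200,0),(255,0,0),(255,0,0),(0,200,255),(255,0,255)][i],1)
    cv2.imwrite(f"pics/fit_{n}.png",im)
E
python3 fit.py
```

```text
['top'] [0.5471 0.0855 1.6831] [[-0.8, -0.3], [-0.2, 0.2], [0.2, -0.7], [0.2, 0.3], [-0.1, 0.3], [0.7, 0.2]]
['scene'] [0.5457 0.0865 1.6849] [[-0.3, 3.2], [-0.5, 0.0], [0.5, -2.7], [0.4, -1.9], [-1.4, 0.6], [0.6, -0.7], [0.5, -0.3], [-0.1, 2.2]]
['top', 'scene'] [0.5465 0.0862 1.6822] [[-1.1, 0.0], [-0.6, 0.5], [-0.2, -0.4], [-0.1, 0.6], [-0.4, 0.5], [0.4, 0.5], [-0.8, 3.3], [-0.9, 0.0], [0.2, -2.5], [0.0, -1.8], [-1.8, 0.7], [0.3, -0.6], [0.2, -0.2], [-0.6, 2.3]]
```

View pics/fit_top.png

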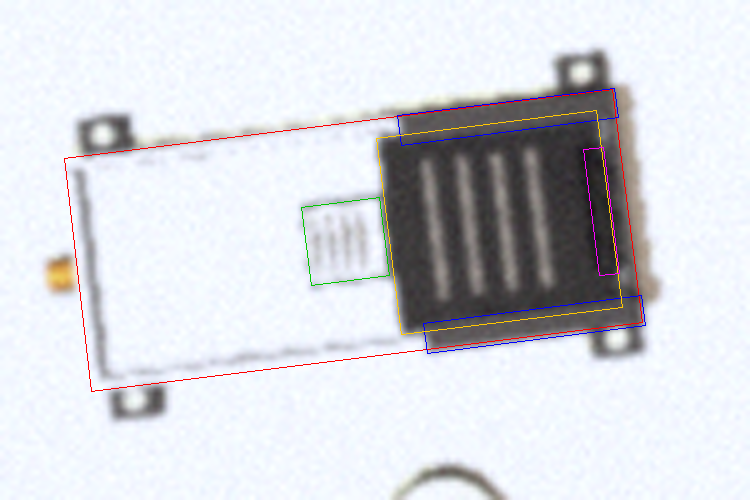

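View pics/fit_scene.png

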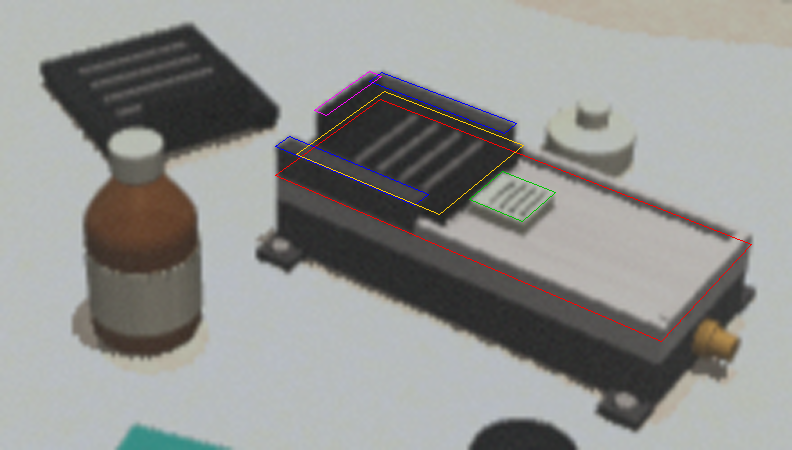

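The two views agree to about 1 mm: station at (0.547, 0.086), yaw 1.683 rad. All corner heights and sizes match the overlay. Next I'll shut the gripper and press the tab, stopping on force.

```bash
cat >> h.py <<'E'
from scipy.spatial.transform import Rotation as R
q=np.array([.5468,.0859,1.683])
def ori(sgn):
    y=sgn*np.array([-np.sin(q[2]),np.cos(q[2]),0]);x=np.array([0,0,-1.]);return R.from_matrix(np.c_[x,y,np.cross(x,y)]).as_rotvec()
def P(x,y,tipz): return S2W(q,[[x,y,tipz+.022]])[0]
E
python3 - <<'E'
from h import *
from rig import manip as m
best=None
for s in(1,-1):
    j=m.solve_ik(P(.018,0,.1),ori(s)); print(s,None if j is None else np.round(j,2))
    if j is not None and (best is None or abs(j[5])<best[0]): best=(abs(j[5]),s)
s=best[1];open("sgn","w").write(str(s))
for x in(-.116,.03): print(np.round(m.solve_ik(P(x,0,.06),ori(s)),2))
m.command_gripper(0,30); print(m.get_width())
m.move_to(P(.018,0,.11),ori(s))
m.servo_line(P(.018,0,.062),rate=.1)
f0=m.get_contact_force(); print(f0.round(1) if hasattr(f0,'round') else f0,m.get_time(),m.get_position())
z=.060
while z>=.0455:
    m.servo_line(P(.018,0,z),rate=.03); f=np.array(m.get_contact_force())-f0
    print(round(z,4),f.round(1),np.round(m.get_position()[2],4))
    if f[2]>15: break
    z-=.0015
print(m.get_time())
m.servo_line(P(.018,0,.11),rate=.15)
c=m.camera("scene");cv2.imwrite("pics/s1.png",cv2.resize(cv2.convertScaleAbs(c["image"][140:265,220:440,::-1],alpha=1.6),None,fx=3.6,fy=3.6,interpolation=cv2.INTER_CUBIC))
print(m.get_time())
E
```

```text
1 None
-1 [ 0.17  0.48  1.86 -0.    0.81  0.05]
[-0.07  0.55  1.86 -0.    0.73 -0.19]
[ 0.19  0.54  1.87 -0.    0.73  0.08]
0.00024009276055816852
[-0.5  0.8 -0.2] 4.375 [0.54495739 0.10371518 0.08398435]
0.06 [ 0.5 -0.5  0.2] 0.0824
0.0585 [ 0.6 -1.4 -0.1] 0.0806
0.057 [ 0.6 -0.9  0.4] 0.0789
0.0555 [ 1.4 -1.4  0. ] 0.0774
0.054 [ 0.9 -0.4  1.7] 0.0759
0.0525 [ 1.2 -1.1  0. ] 0.0744
0.051 [ 1.3 -1.   0.3] 0.0729
0.0495 [ 0.6 -0.9  1. ] 0.0714
0.048 [ 1.2 -0.7  0. ] 0.0699
0.0465 [-1.  -0.1  0.9] 0.0684
6.875
7.5
```

View pics/s1.png

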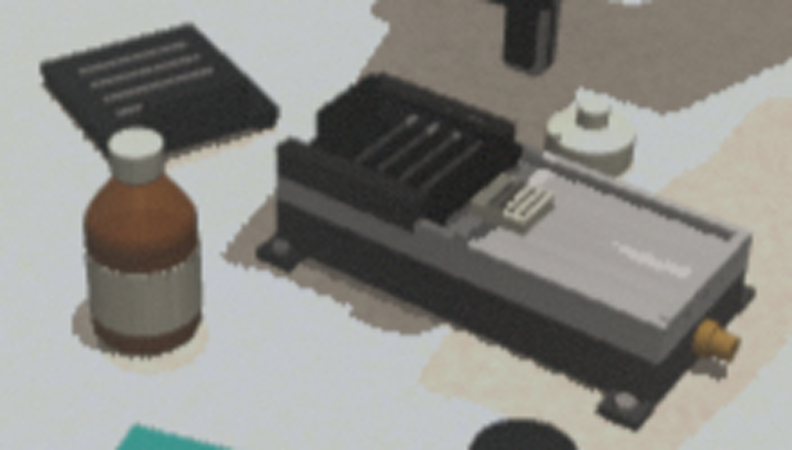

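```bash
python3 - <<'E'
from h import *
from rig import manip as m
c=m.camera("scene"); p=np.array(m.get_position()); print(p,m.get_width(),R.from_rotvec(m.get_ee_rot()).as_matrix()[:,0].round(3))
for d in(.0,.01,.022):
    print(d,((proj(c,[p-[0,0,d]])-[220,140]+.5)*3.6).round(0))
for t in (54,50,46): print(t,((proj(c,S2W(q,np.array([[0,-16,t],[32,-16,t],[32,16,t]])/1000))-[220,140]+.5)*3.6).round(0).tolist())
im=cv2.resize(cv2.convertScaleAbs(c["image"][185:215,335:385,::-1],alpha=2),None,fx=14,fy=14,interpolation=cv2.INTER_CUBIC)
c0=pickle.load(open("scene.pkl","rb"));im0=cv2.resize(cv2.convertScaleAbs(c0["image"][185:215,335:385,::-1],alpha=1.5),None,fx=14,fy=14,interpolation=cv2.INTER_CUBIC)
cv2.imwrite("pics/cmp.png",cv2.resize(np.vstack([im0,im]),(500,600)))
E
```

```text
[0.54392709 0.10362482 0.13095327] -8.210800143024903e-05 [-0.002 -0.    -1.   ]
0.0 [[527.  66.]]
0.01 [[525.  84.]]
0.022 [[523. 105.]]
54 [[468.0, 199.0], [522.0, 222.0], [554.0, 193.0]]
50 [[468.0, 206.0], [521.0, 228.0], [554.0, 199.0]]
46 [[467.0, 212.0], [521.0, 234.0], [553.0, 206.0]]
```

View pics/cmp.png

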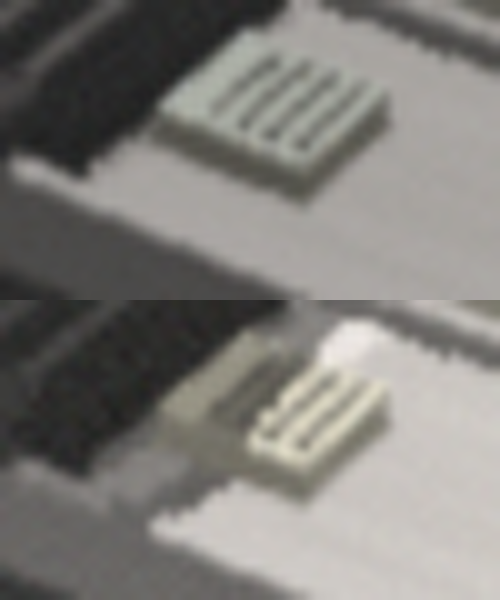

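The tab hasn't moved: no force was felt, and its top corner still shows at about (554,203) in the crop. The fingertips also look shorter than I assumed, so I'll look at the gripper.

```bash
python3 - <<'E'
from h import *
from rig import manip as m
c=m.camera("scene"); p=np.array(m.get_position())
im=c["image"][60:180,300:430,::-1];k=5
im=cv2.resize(cv2.convertScaleAbs(im,alpha=2.2),None,fx=k,fy=k,interpolation=cv2.INTER_CUBIC)
for d,col in((0,(0,0,255)),(.022,(0,255,0)),(-.051,(255,0,0))):
    u=((proj(c,[p-[0,0,d]])[0]-[300,60]+.5)*k).astype(int); cv2.circle(im,tuple(int(a) for a in u),5,col,2)
cv2.imwrite("pics/grip.png",im)
E
```

```text
(no output)
```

View pics/grip.png

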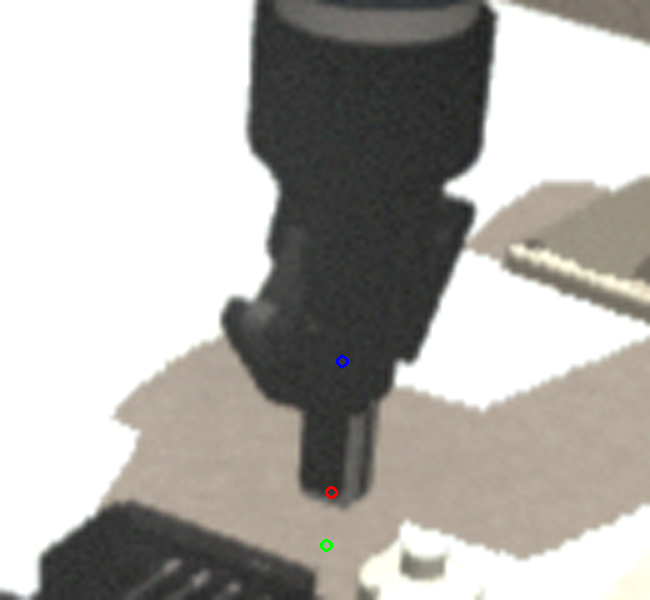

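The fingertip ends about level with the TCP (red mark at (331,492)), not 22 mm ahead of it. I'll descend again and find the contact by force.

```bash
python3 - <<'E'
from h import *
from rig import manip as m
f0=np.array(m.get_contact_force())
z=.062
def go(z,r): m.servo_line(S2W(q,[[.018,0,z]])[0],rate=r)
go(z,.12); 
while z>=.0425:
    z-=.001; go(z,.03); f=np.array(m.get_contact_force())-f0
    print(round(z,4),f.round(1),np.round(m.get_position()[2],4))
    if f[2]>14: break
print(m.get_time())
go(.12,.15)
c=m.camera("scene")
im=cv2.resize(cv2.convertScaleAbs(c["image"][185:215,335:385,::-1],alpha=2),None,fx=12,fy=12,interpolation=cv2.INTER_CUBIC)
cv2.imwrite("pics/s2.png",im);print(m.get_time())
E
```

```text
0.061 [-0.3 -1.1  0.6] 0.0617
0.06 [-0.5 -0.   1.5] 0.0602
0.059 [-1.2 -0.8  0.3] 0.0589
0.058 [-0.8 -0.4  0.2] 0.0579
0.057 [-1.1 -1.4 -0.4] 0.0569
0.056 [-0.3 -0.7  0.8] 0.0559
0.055 [-0.4 -1.5  1.2] 0.055
0.054 [-1.2 -1.6  3.5] 0.0541
0.053 [-1.3 -1.2  4.9] 0.053
0.052 [-1.3 -0.4  3.9] 0.052
0.051 [-1.5 -1.4  3.7] 0.0509
0.05 [-1.7 -0.7  3.4] 0.0499
0.049 [-1.8 -0.9  3.2] 0.0489
0.048 [-1.3 -2.2  3.2] 0.0479
0.047 [-4.  -1.4 11.8] 0.0477
0.046 [-7.1 -2.9 22.8] 0.0475
12.3333
13.025
```

View pics/s2.png

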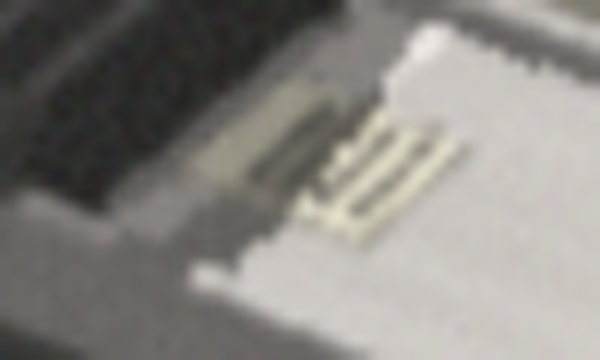

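The tab is fully in: it is flush in the picture, force was about 4 N over 54 to 48 mm and then rose at the hard stop. The tip is therefore about 1.5 mm below the TCP. Next I'll go behind the lip and start the push gently, looking for contact by force.

```bash
python3 - <<'E'
from h import *
from rig import manip as m
s=int(open("sgn").read())
W=lambda x,z:S2W(q,[[x,0,z]])[0]
m.servo_line(W(-.125,.12),rate=.2)
m.servo_line(W(-.125,.0635),rate=.12)
f0=np.array(m.get_contact_force());print(f0.round(1),m.get_time())
u=np.array([np.cos(q[2]),np.sin(q[2]),0])
x=-.115
m.servo_line(W(x,.0635),rate=.06)
while x<-.08:
    x+=.003; m.servo_line(W(x,.0635),rate=.04); f=np.array(m.get_contact_force())-f0
    print(round(x,3),(f@u).round(1),f.round(1))
    if f@u<-20: break
c=m.camera("scene");cv2.imwrite("pics/s3.png",cv2.resize(cv2.convertScaleAbs(c["image"][120:265,220:440,::-1],alpha=1.6),None,fx=3.6,fy=3.6,interpolation=cv2.INTER_CUBIC))
print(m.get_time())
E
```

```text
[ 0.3  0.4 -0.3] 14.5083
-0.112 -0.5 [ 0.1 -0.5 -0.7]
-0.109 0.4 [-0.9  0.3  1. ]
-0.106 0.4 [-0.2  0.3  0.8]
-0.103 -0.6 [-0.4 -0.7  0.9]
-0.1 0.2 [-0.6  0.2 -0.2]
-0.097 -0.3 [-1.1 -0.4  1.3]
-0.094 0.0 [-0.7 -0.1 -1.5]
-0.091 -0.7 [-0.2 -0.7 -0. ]
-0.088 -0.4 [-1.  -0.5 -0.9]
-0.085 -1.5 [-0.7 -1.6 -0.4]
-0.082 -0.1 [ 0.4 -0.1  1.1]
-0.079 -0.3 [-0.1 -0.3  0.4]
17.875
```

View pics/s3.png

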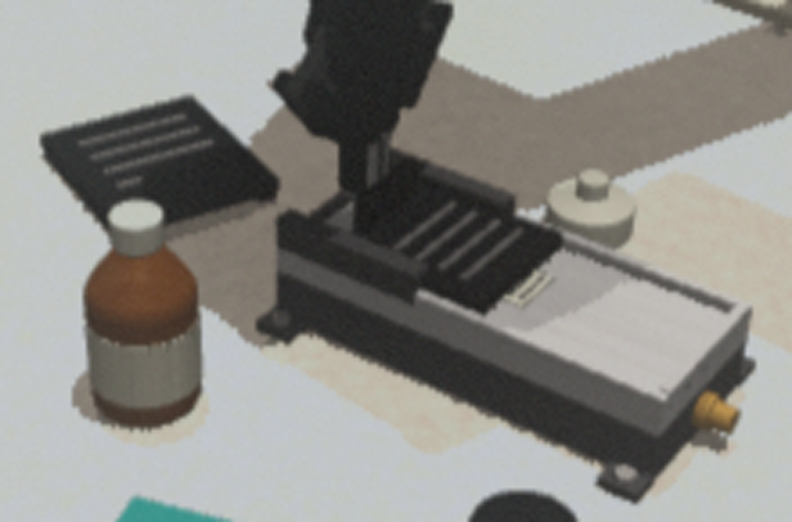

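The cover is sliding over the pressed tab with very little force, and the finger is squarely behind the lip. I'll push on.

```bash
python3 - <<'E'
from h import *
from rig import manip as m
W=lambda x,z:S2W(q,[[x,0,z]])[0]
u=np.array([np.cos(q[2]),np.sin(q[2]),0])
for x in(-.06,-.04,-.02,-.005,.005,.012):
    m.servo_line(W(x,.0635),rate=.05); print(x,(np.array(m.get_contact_force())@u).round(1))
m.hold(.2)
m.servo_line(W(-.02,.0635),rate=.08)
m.servo_line(W(-.02,.14),rate=.15)
m.servo_line(W(-.15,.2),rate=.25)
for n in("scene","top"): pickle.dump(m.camera(n),open(n+"_f.pkl","wb"))
print(m.get_time())
C={n:pickle.load(open(n+"_f.pkl","rb")) for n in("scene","top")}
cv2.imwrite("pics/top_f.png",cv2.resize(cv2.convertScaleAbs(C["top"]["image"][140:310,205:375,::-1],alpha=1.6),None,fx=3.5,fy=3.5,interpolation=cv2.INTER_CUBIC))
cv2.imwrite("pics/scene_f.png",cv2.resize(cv2.convertScaleAbs(C["scene"]["image"][140:310,220:440,::-1],alpha=1.6),None,fx=3.5,fy=3.5,interpolation=cv2.INTER_CUBIC))
E
```

```text
-0.06 -0.9
-0.04 0.6
-0.02 -0.7
-0.005 -0.3
0.005 -0.3
0.012 -0.0
22.8333
```

View pics/top_f.png

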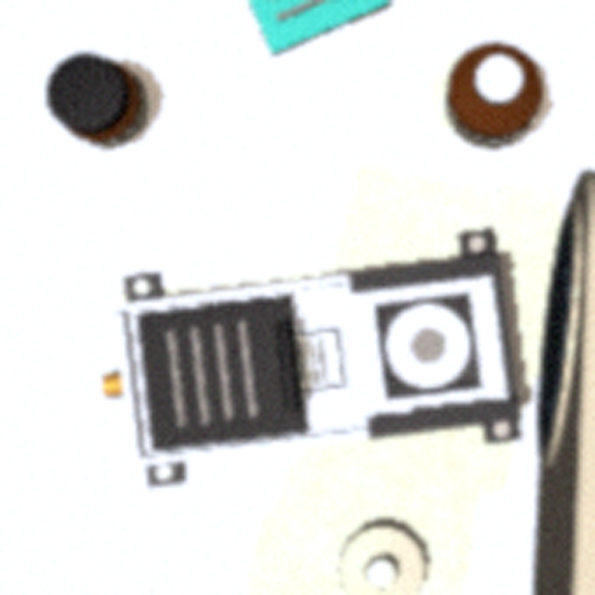

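View pics/scene_f.png

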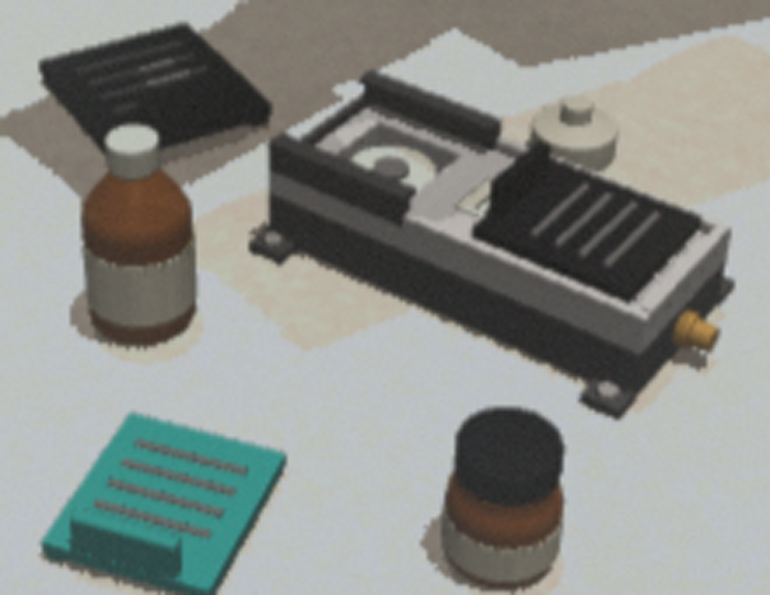

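The cover lies flat and square on the shelf and the rails are clear. The bottle, jar and cartridge haven't moved, and the robot is away from everything. Handing in.

```bash
python3 - <<'E'
from rig import manip as m
m.sign_off(); print(m.get_time())
E
```

```text
the job is handed in; nothing more can be done
the job is handed in; nothing more can be done
```

The filter station is open: I pressed the snap tab fully in, then pushed the cover off its seat. It now lies flat on the parking shelf.

- **Tab:** it gave way at about 4 N until it reached its hard stop, where the force peaked at about 23 N. In the picture it was flush with the deck.
- **Cover:** I pushed it by its lip with the gripper shut and never lifted it. By the finger's final position, it is at about station x = 70 mm, well past the +33 mm mark and a few mm short of the end stop. The last pictures from both cameras show it square and clear of the rails.
- **Other objects:** the bottle, jar, cartridge and look-alike covers show no sign of having moved. The robot was touching nothing at hand-in, at about 23 s of the 38 s allowed.

**What disagreed:**
- **Fingertip length:** with the gripper shut, the tips reached only about 1.5 mm ahead of the TCP, not 22 mm. My first press therefore stopped above the tab without touching it; I found the real contact by force and pressed again.
- **Push force:** the push stayed within the sensor noise (about 1 N), so the cover's movement is confirmed only by the pictures.

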